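# Dry-fit the cigar cutter's loose grip, then hold it hole-up for glue

## Robot

A 6-joint arm with a two-finger parallel gripper is mounted at the origin on the work surface. World frame = base frame: x ahead of the robot, y to its left, z up, the work surface at z = 0. Lengths are in m, angles in rad, forces in N, time in s.
With the tool pointing down it reaches from about 0.25 to 0.725 m from the base axis. Payload 4 kg.
Tool frame: the origin (TCP) lies at the very end of the fingers, on their centre line; the grasp point (between the pads) lies bot.grasp_offset behind it (bot.grasp_offset is the distance from the TCP to the grasp point, in m); z points along the fingers, y is the direction in which the jaws open and shut (so a half turn about z gives the same grasp; the last joint's range is limited). The gripper opens to 85 mm and grips with 20 to 120 N. Pads are 22 mm wide; open, the fingers measure 114 mm over their backs; the gripper's body (76 mm by 85 mm) begins 54 mm behind the grasp point. The pads swing forward as they close: fully open they stand 13 mm farther back than shut.
Start: joints at [1.216, 0.241, 0.005, 1.335, 0, 1.571], TCP at [0.174, 0.469, 0.204] pointing down, gripper open.
Joint ranges: [-2.72, 2.72], [-1.05, 1.87], [-1.09, 1.28], [-1.99, 2.15], [-1.42, 1.44], [-3.14, 3.14]. Speed limits (rad/s): [2.79, 2.79, 3.14, 3.14, 3.14, 3.14].

## Interface

Orientations are given as a unit quaternion [x, y, z, w].
In Python, from workcell import bot gives the robot as it stands. The module is installed in compiled form; this text tells all that it offers.
- The arm moves only by the shell command python3 -m jog 'ROWS' [OPENING]. ROWS is JSON, a list that holds one entry, the list of rows, each a list of 6 numbers: the shift along the tool's x, y, z in m, then the turn, a rotation vector about the tool's x, y, z in degrees. In form: [[[dx, dy, dz, wx, wy, wz], ...]]. A call has 1 to 12 rows; each row shifts and turns the pose as measured when the row begins, along the tool's axes as they then stand; what a row does not reach is not made up. A row lasts 1/8 s, in which the tool goes at most 62.5 mm and 10.7 degrees, less where a joint would pass 70% of its speed; a pose out of reach is approached as far as the arm can. A call is refused whole if a number of a shift passes 0.0625 or a number of a turn 10.7, either way. A call with a gripper value outside its range is refused whole. OPENING is the finger opening in m, from 0 to 0.0854, set as the call begins (- or left out, the last holds). The fingers move at their own pace and stop on an object; the grip force is fixed at half the most. Time passes only in rows, so rows that do not move let the fingers close. It gives the time, the measured TCP pose, the force and the opening at its end, in the units of the state.
- bot.get_obs(): the state, without advancing time (a new reading comes with each control period).
- bot.camera(name): name is "scene" or "top" or "wrist"; returns a dict with "pixels" (480x640x3 uint8, red, green, blue), "fx", "fy", "cx", "cy" (pixels), "rvec" (rotation vector, rad) and "tvec" (3), from world to camera coordinates, as OpenCV has them. Camera axes: x right, y down, z forward; pixel columns grow to the right and rows downward; lengths in m; the calibration is good to about 2 mm. A picture is of the moment at which its call begins. There is no depth.
- bot.job_done(): hands the job in, once; it reports no verdict.
The state is a dict: "clock": time; "joint_pos": joint angles; "joint_vel": joint speeds; "tau": joint torques, N m; "eef_pos": TCP position; "tool_rot": TCP orientation; "ft_force": force on the tool from outside, world axes, zero at the start; "ft_torque": the same for the moment, N m; "grip_width": finger opening in m.
Only numpy, scipy, OpenCV 4.12 (cv2) and the standard library are available. Lean on these libraries where they do the work, as an engineer would, in place of code of your own. Each camera call takes 0.05 s, during which the arm holds its last target. There are 200 camera calls.

## Task

The eight-sided wooden grip has come off the cigar cutter's lever; one of its ends has a blind hole, though from above both ends look alike. Feel for the hole with the lever's bare tang and slide the grip right home on it to check the fit, draw it off again, then turn the grip over and hold it in the gripper with the hole facing straight up, at least 12 cm clear above the bench, ready for glue: finish while still holding it there. Keep the cutter's blade lever down, and leave the glue jar, the knife, the cigar bundle and the ring gauge where they are.

Things in the scene. Friction and masses are not known exactly. Their poses are not given: they have to be found in the camera images.
- grip: the loose grip, 90 g: an eight-sided dark hardwood prism, 36 mm across flats and 70 mm long, two thin brass bands alike near both ends, lying on one of its flats on the board. Origin at its centre (18 mm above the board at the start). Its x axis runs along its length and points out of the end with the blind hole; the other end (-x) is solid. Grasp it across two opposite flats.
- grip_hole (a point): centre of the mouth of the grip's blind hole, 35 mm from the grip's centre along its +x; the hole is 16 mm across and 44 mm deep. Same axes as grip.
- tang (a point): centre of the shoulder (face of a 26 mm collar) on the cutter's lever where the bare tang begins, 92 mm above the bench, lever down; z up. The tang is a level round steel pin 12 mm thick, 36 mm long, pointing along this frame's -x (roughly to the robot), its last 10 mm tapering to 6 mm. The grip's hole fits over it with 2 mm to spare all round and is home when its mouth meets the shoulder.
- cutter: the cigar cutter: green cast base 230 x 100 x 14 mm, fixed, with an arm to its -y side (to 190 mm) under a brass trough 52 mm high. Origin: underside of the base, below the lever. Base front edge at 100 mm along its -x, lever's shoulder at 140 mm. The lever, a bar 11 mm wide, 18 mm high, hinges 90 mm along +x (cheeks 110 mm high); down at the start, about 3 N upward at the tang lifts it.
- board: rolling board, a fixed slab of brown wood 300 x 360 x 16 mm lying on the bench (x by y by height). Origin at the centre of its underside, so its top is 16 mm above the bench.
- glue_jar: amber glass jar with a cork cap, 56 mm across and 75 mm high, standing on the board. Origin at the centre of its underside. Leave it alone.
- chaveta: half-moon steel knife lying flat on the board near its far edge: 130 mm long along its y, 4 mm thick, reaching from -11 to +42 mm along its x. Origin on its underside. Leave it alone.
- bundle: tied block of brown cigars, 150 x 126 x 70 mm high, on the bench. Origin at the centre of its underside. Leave it alone.
- ring_gauge: pale wooden plate with three holes, 70 x 130 x 12 mm, flat on the bench. Origin at the centre of its underside. Leave it alone.
Things that resemble listed ones, but are neither listed nor needed, are in the scene too. What is meant by the grip is not blue, and is the larger of those in its own colour.

How it is judged:
By the outcome, as a careful person would: the job done as asked, in the order asked, and still so for the second after the job is handed in, while the arm keeps its last pose, push and grip.
It also fails if it takes over 51 s, if anything falls off the work surface, if the arm or the gripper's body presses on something with over 40 N, if the wrist force passes 120 N, or if a joint passes its speed limit or range.

## Working session

There is one attempt and no reset: what is moved stays moved. The work goes in short steps, Python scripts to look and compute and a shell command to move; the robot and the scene stay as the last step left them, time stands still between calls to the robot, and variables do not carry over. Pictures are saved under pics/ and viewed, on a budget of 10 in all, crops included, one or two more only if the job needs it, and the job is handed in when it is done.

```bash
mkdir -p pics; cat > h.py <<'E'
import numpy as np, cv2
from scipy.spatial.transform import Rotation as R
from workcell import bot
def snap(n,f,crop=None,k=1):
    c=bot.camera(n); im=c["pixels"][:,:,::-1].copy()
    np.savez(f"pics/{f}.npz",**{q:np.array(c[q]) for q in c})
    save(im,f,crop,k)
def save(im,f,crop=None,k=1):
    if crop: x0,y0,x1,y1=crop; im=im[y0:y1,x0:x1]
    if k!=1: im=cv2.resize(im,None,fx=k,fy=k,interpolation=cv2.INTER_CUBIC)
    cv2.imwrite(f"pics/{f}.png",im)
def px(f,u,v,z):
    c=np.load(f"pics/{f}.npz"); Rm=cv2.Rodrigues(c["rvec"])[0]; t=c["tvec"].ravel()
    d=Rm.T@np.array([(u-c["cx"])/c["fx"],(v-c["cy"])/c["fy"],1]); o=-Rm.T@t
    return o+d*(z-o[2])/d[2]
def proj(f,p):
    c=np.load(f"pics/{f}.npz"); K=np.array([[c["fx"],0,c["cx"]],[0,c["fy"],c["cy"]],[0,0,1.]])
    return cv2.projectPoints(np.array(p,float).reshape(-1,1,3),c["rvec"],c["tvec"],K,None)[0].reshape(-1,2)
def st():
    o=bot.get_obs(); print(o["clock"],np.round(o["eef_pos"],4),np.round(o["ft_force"],1),np.round(o["ft_torque"],2),round(float(o["grip_width"]),4)); print(np.round(R.from_quat(o["tool_rot"]).as_matrix(),3).tolist(),np.round(o["joint_pos"],3)); return o
E
python3 - <<'E'
from h import *
st(); print(bot.grasp_offset)
snap("top","t1"); snap("scene","s1")
E
```

```text
0.0 [0.1735 0.4682 0.203 ] [-0.2 -0.4 -0.1] [-0.06  0.04 -0.06] 0.0855
[[-0.938, 0.347, -0.001], [0.347, 0.938, -0.002], [0.0, -0.002, -1.0]] [1.216 0.241 0.004 1.335 0.    1.571]
0.0187
```

View pics/t1.png

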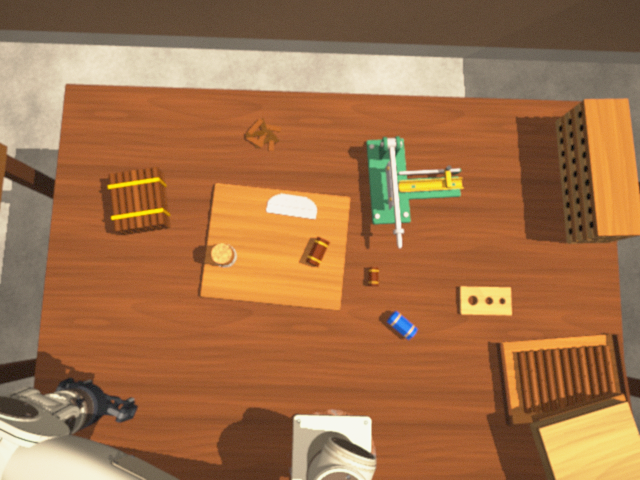

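View pics/s1.png

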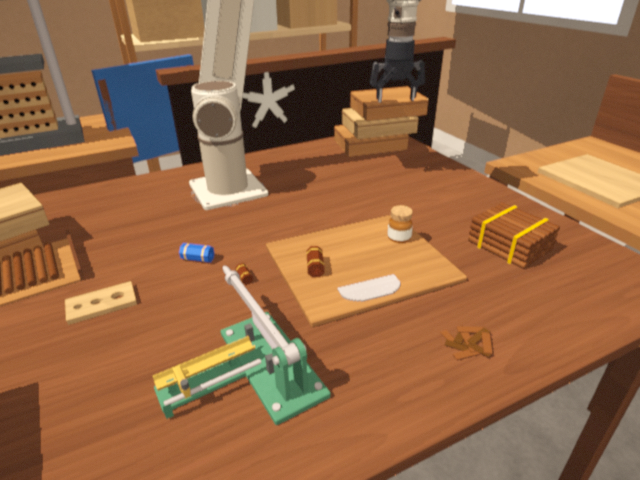

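Top: grip at about (318,252) on the board, small brown decoy at (373,277), blue decoy at (402,325); the tang tip is near (400,245). I'll enlarge both spots.

```bash
python3 - <<'E'
from h import *
im=np.load("pics/t1.npz")["pixels"][:,:,::-1]
save(im,"t1c",(295,180,425,290),6)
for n,u,v,z in [("grip",318,252,.034),("tangtip",400,245,.092),("base",334,445,0)]: print(n,px("t1",u,v,z))
E
```

```text
grip [0.50394565 0.04772692 0.034     ]
tangtip [ 0.5201335  -0.15184288  0.092     ]
base [ 0.02685995 -0.00499278  0.        ]
```

View pics/t1c.png

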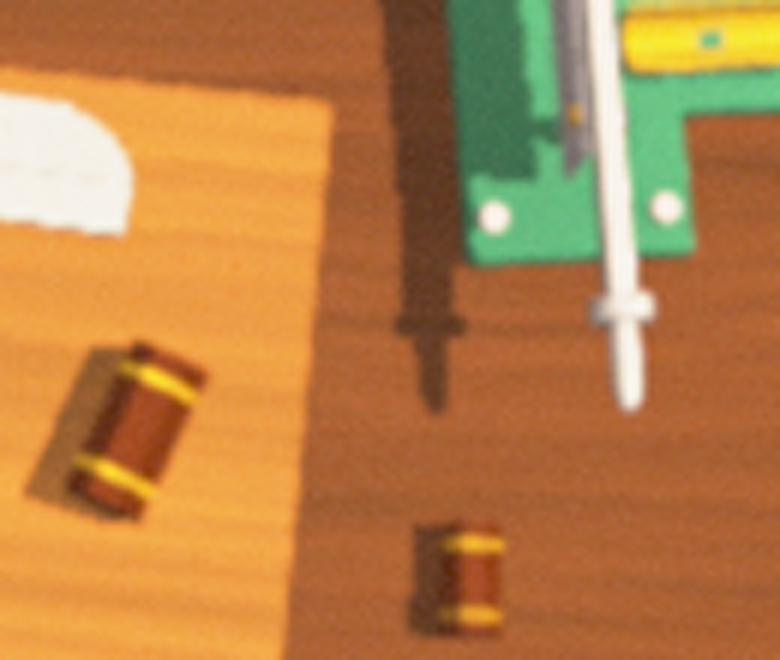

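```bash
python3 - <<'E'
from h import *
f=lambda x,y:(295+x/6,180+y/6)
a=px("t1",*f(170,360),.04);b=px("t1",*f(105,503),.04)
print("grip",a,b,(a+b)/2,np.linalg.norm(a-b),np.degrees(np.arctan2(*(a-b)[1::-1])))
s=px("t1",*f(624,311),.092);t=px("t1",*f(628,409),.092);l=px("t1",*f(598,10),.095)
print("tang",s,t,np.linalg.norm(s-t),np.degrees(np.arctan2(*(l-s)[1::-1])))
o=st(); T=R.from_quat(o["tool_rot"])
print("to grip, tool axes:",T.inv().apply((a+b)/2*[1,1,0]+[0,0,.15]-o["eef_pos"]))
print([np.round(np.load("pics/t1.npz")[k],3) for k in("rvec","tvec","fx")])
im=np.load("pics/s1.npz")["pixels"][:,:,::-1]
E
```

```text
grip [0.53445131 0.03502323 0.04      ] [0.47266923 0.06103139 0.04      ] [0.50356027 0.04802731 0.04      ] 0.06703319985739017 -22.82944247745342
tang [ 0.55279134 -0.14932248  0.092     ] [ 0.51227596 -0.15103457  0.092     ] 0.04055153867930046 5.267926566233305
0.1 [0.1735 0.4683 0.2031] [-0.4 -0.3  1.1] [0.01 0.01 0.04] 0.085
[[-0.938, 0.347, -0.001], [0.347, 0.938, -0.002], [0.0, -0.002, -1.0]] [1.216 0.241 0.004 1.335 0.    1.571]
to grip, tool axes: [-0.45552889 -0.27931787  0.05361193]
[array([ 2.181, -2.121,  0.18 ]), array([0.041, 0.548, 1.272]), np.float64(513.935)]
```

```bash
python3 -m jog '[[[-0.0506,-0.031,0.004,0,0,0.3],[-0.0506,-0.031,0.004,0,0,0.3],[-0.0506,-0.031,0.004,0,0,0.3],[-0.0506,-0.031,0.004,0,0,0.3],[-0.0506,-0.031,0.004,0,0,0.3],[-0.0506,-0.031,0.004,0,0,0.3],[-0.0506,-0.031,0.004,0,0,0.3],[-0.0506,-0.031,0.004,0,0,0.3],[-0.0506,-0.031,0.004,0,0,0.3]]]' ; python3 - <<'E'
from h import *
o=st(); T=R.from_quat(o["tool_rot"])
print(T.inv().apply([.5035,.048,.15]-o["eef_pos"]))
snap("wrist","w1")
E
```

```text
clock: 1.23
eef_pos: [0.5024, 0.0331, 0.1636]
tool_rot: [0.195, 0.981, -0.001, -0.001]
ft_force: [0.7, 0.8, 0.4]
grip_width: 0.0852
1.225 [0.5024 0.0331 0.1636] [0.7 0.8 0.4] [ 0.03 -0.01  0.  ] 0.0852
[[-0.924, 0.382, -0.002], [0.382, 0.924, -0.002], [0.001, -0.003, -1.0]] [ 0.067  0.271 -0.062  1.241 -0.002  0.459]
[0.00462832 0.01423728 0.01353627]
```

View pics/w1.png

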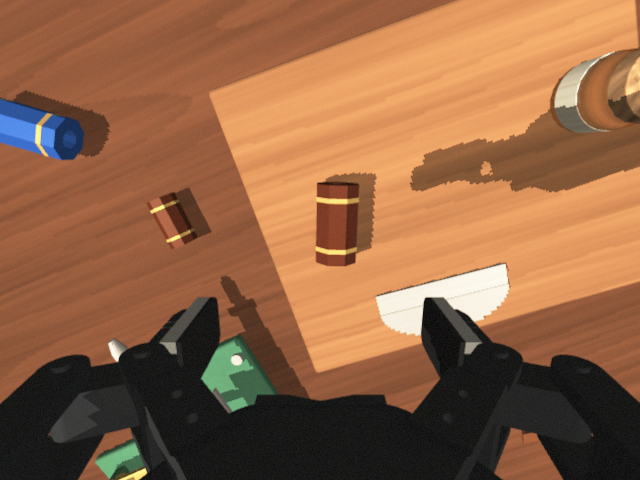

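The grip spans (316–358, 182–266) in the wrist view, already parallel to tool x. Measuring its centre.

```bash
python3 - <<'E'
from h import *
a=px("w1",338,184,.04);b=px("w1",336,265,.04)
l=px("w1",317,224,.04);r=px("w1",358,224,.04)
print("len",np.linalg.norm(a-b),"w",np.linalg.norm(l-r),(a+b)/2,(l+r)/2,np.degrees(np.arctan2(*(a-b)[1::-1])))
o=bot.get_obs(); T=R.from_quat(o["tool_rot"])
print(T.inv().apply((a+b)/2-o["eef_pos"]))
c=np.load("pics/w1.npz");Rm=cv2.Rodrigues(c["rvec"])[0];print("cam in tool",T.inv().apply(-Rm.T@c["tvec"].ravel()-o["eef_pos"]),c["fx"], (T.inv()*R.from_matrix(Rm.T)).as_matrix().round(3).tolist())
E
```

```text
len 0.07333986150888265 w 0.036347723685277826 [0.50515883 0.04732601 0.04      ] [0.5038272  0.04836328 0.04      ] 156.88071595953363
[0.00957912 0.0190838  0.12261862]
cam in tool [ 0.07115842  0.00221108 -0.17239166] 339.01590613988384 [[0.007, -0.966, -0.259], [1.0, 0.005, 0.007], [-0.005, -0.259, 0.966]]
```

```bash
python3 -m jog '[[[0.008,0.014,0.02,0,0,0.3],[0,0,0.0,0,0,0]]]'; python3 - <<'E'
from h import *
o=st(); T=R.from_quat(o["tool_rot"])
print(T.inv().apply([.5045,.0478,.0175]-o["eef_pos"]))
E
```

```text
clock: 1.52
eef_pos: [0.5047, 0.0401, 0.1409]
tool_rot: [0.204, 0.979, -0.004, -0.0]
ft_force: [-0.2, -1.1, -0.2]
grip_width: 0.0857
1.525 [0.5047 0.0401 0.1409] [-0.2 -1.1 -0.2] [ 0.05 -0.03 -0.04] 0.0857
[[-0.917, 0.399, -0.002], [0.399, 0.917, -0.008], [-0.001, -0.008, -1.0]] [ 0.084  0.291 -0.095  1.187 -0.007  0.495]
[0.00344246 0.0078627  0.12333427]
```

```bash
python3 -m jog '[[[0.0034,0.007,0.03,0,0,0],[0,0,0.03,-0.4,0,0],[0,0,0.03,0,0,0],[0,0,0.02,0,0,0],[0,0,0,0,0,0]]]'; python3 - <<'E'
from h import *
o=st(); T=R.from_quat(o["tool_rot"])
print(T.inv().apply([.5045,.0478,.0175]-o["eef_pos"]))
E
```

```text
clock: 2.15
eef_pos: [0.5055, 0.0493, 0.0319]
tool_rot: [0.201, 0.98, -0.0, 0.003]
ft_force: [-0.5, 0.0, -0.0]
grip_width: 0.0855
2.15 [0.5055 0.0493 0.0319] [-0.5  0.  -0. ] [ 0.05  0.05 -0.  ] 0.0855
[[-0.919, 0.394, 0.006], [0.394, 0.919, -0.002], [-0.006, 0.001, -1.0]] [ 0.099  0.395 -0.258  0.912 -0.002  0.504]
[ 0.00040838 -0.00177173  0.01442344]
```

```bash
python3 -m jog '[[[0.0004,-0.0017,0.0145,0,-0.4,0],[0,0,0,0,0,0]]]'; python3 -m jog '[[[0,0,0,0,0,0],[0,0,0,0,0,0],[0,0,0,0,0,0],[0,0,0,0,0,0],[0,0,0,0,0,0]]]' 0.02
```

```text
clock: 2.4
eef_pos: [0.506, 0.0485, 0.0198]
tool_rot: [0.201, 0.98, -0.001, 0.008]
ft_force: [0.5, 0.5, 0.1]
grip_width: 0.0855
clock: 3.02
eef_pos: [0.5088, 0.0485, 0.0241]
tool_rot: [0.201, 0.98, -0.0, 0.011]
ft_force: [0.1, 0.5, 0.6]
grip_width: 0.0198
```

```bash
python3 - <<'E'
from h import *
st(); snap("wrist","w2")
E
```

```text
3.025 [0.5088 0.0485 0.0241] [0.1 0.5 0.6] [-0.08  0.15 -0.01] 0.0198
[[-0.919, 0.393, 0.021], [0.393, 0.92, -0.005], [-0.021, 0.004, -1.0]] [ 0.099  0.4   -0.277  0.873 -0.007  0.503]
```

View pics/w2.png

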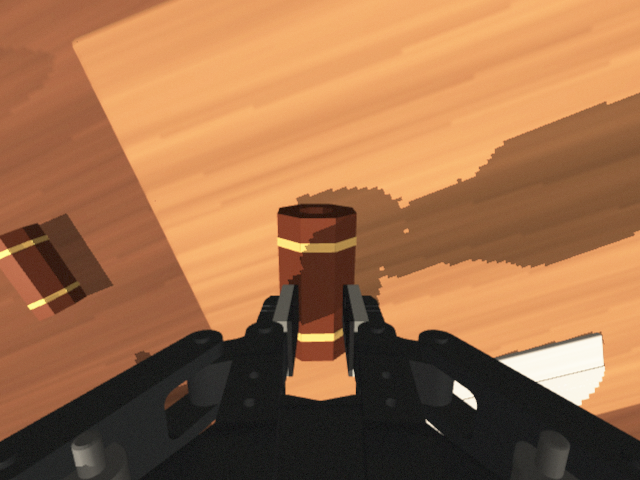

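```bash
python3 - <<'E'
from h import *
o=bot.get_obs(); T=R.from_quat(o["tool_rot"]);p=np.array(o["eef_pos"])
for q in [(0,.01,0),(0,-.01,0),(0,.018,0),(0,-.018,0),(0,.01,-.019),(0,-.01,-.019),(0,.018,-.019),(0,.018,-.037)]:
    print(q,proj("w2",p+T.apply(q)).round())
# grip visible ends: hole end top edge, near end top edge
for uv in [(317,207),(317,218),(320,360)]: 
    for z in(.034,.052): print(uv,z,T.inv().apply(px("w2",*uv,z)-p).round(4))
E
python3 -m jog '[[[0,0,0,0,0,0]]]'
```

```text
(0, 0.01, 0) [[340. 279.]]
(0, -0.01, 0) [[303. 279.]]
(0, 0.018, 0) [[355. 279.]]
(0, -0.018, 0) [[288. 279.]]
(0, 0.01, -0.019) [[342. 293.]]
(0, -0.01, -0.019) [[301. 293.]]
(0, 0.018, -0.019) [[359. 293.]]
(0, 0.018, -0.037) [[363. 310.]]
(317, 207) 0.034 [ 0.0406 -0.0021 -0.0109]
(317, 207) 0.052 [ 0.0434 -0.002  -0.0289]
(317, 218) 0.034 [ 0.0353 -0.0022 -0.0107]
(317, 218) 0.052 [ 0.0387 -0.002  -0.0288]
(320, 360) 0.034 [-0.0439 -0.0007 -0.009 ]
(320, 360) 0.052 [-0.0315 -0.0007 -0.0273]
clock: 3.2
eef_pos: [0.5087, 0.0485, 0.024]
tool_rot: [0.201, 0.98, -0.0, 0.011]
ft_force: [-0.0, -0.4, 2.1]
grip_width: 0.0198
```

```bash
python3 -m jog '[[[0,0,0,0,0,0],[0,0,-0.02,0,0,0],[0,0,-0.03,0,0,0]]]' 0.0; python3 - <<'E'
from h import *
st(); snap("wrist","w3")
E
```

```text
clock: 3.58
eef_pos: [0.5072, 0.0494, 0.0751]
tool_rot: [0.2, 0.98, 0.001, 0.01]
ft_force: [0.5, 0.5, 0.3]
grip_width: -0.0
3.575 [0.5072 0.0494 0.0751] [0.5 0.5 0.3] [ 0.02 -0.04 -0.03] -0.0
[[-0.919, 0.393, 0.02], [0.393, 0.92, -0.003], [-0.019, 0.005, -1.0]] [ 0.1    0.339 -0.214  0.999 -0.005  0.504]
```

View pics/w3.png

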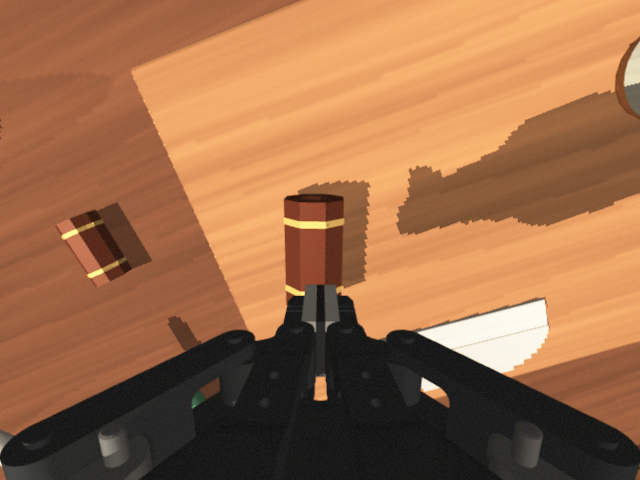

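```bash
python3 - <<'E'
from h import *
o=bot.get_obs(); T=R.from_quat(o["tool_rot"]);p=np.array(o["eef_pos"])
h2=px("w2",317,218,.052);n2=px("w2",320,360,.052);h3=px("w3",314,203,.052)
print(h2,n2,(h2+n2)/2,h3)
print(T.inv().apply([*((h2+n2)/2)[:2],.05]-p))
l,r=px("w3",284,225,.0415),px("w3",343,225,.0415);print(np.linalg.norm(l-r))
b3=px("w3",313,223,.052);b4=px("w3",296,289,.049);print(b3,b4)
for q in [(.011,0,0),(.011,0,-.02),(.011,0,-.03),(.011,.009,-.03),(.011,.009,0)]: print(q,proj("w3",p+T.apply(q)).round())
E
python3 -m jog '[[[0,0,0,0,-1,0],[0,0,0,0,0,0],[0,0,0,0,0,0],[0,0,0,0,0,0]]]' 0.0854
```

```text
[0.4718086  0.06209657 0.052     ] [0.53690395 0.03566535 0.052     ] [0.50435627 0.04888096 0.052     ] [0.47140719 0.06038506 0.052     ]
[ 0.00580498 -0.00330377  0.02941662]
0.03628546977897707
[0.48192864 0.05519399 0.052     ] [0.51714156 0.02825665 0.049     ]
(0.011, 0, 0) [[324. 267.]]
(0.011, 0, -0.02) [[325. 281.]]
(0.011, 0, -0.03) [[325. 289.]]
(0.011, 0.009, -0.03) [[346. 289.]]
(0.011, 0.009, 0) [[341. 267.]]
clock: 4.12
eef_pos: [0.5091, 0.0499, 0.0777]
tool_rot: [0.2, 0.98, -0.0, 0.022]
ft_force: [-0.5, -0.2, 0.1]
grip_width: 0.0725
```

```bash
python3 -m jog '[[[0.003,-0.002,0.03,0,1.5,0],[0.0,0,0.025,0,0.8,0],[0,0,0,0,0,0]]]'; python3 - <<'E'
from h import *
o=st(); T=R.from_quat(o["tool_rot"]);p=np.array(o["eef_pos"])
print(T.inv().apply([.5043,.0487,.0]-p))
E
```

```text
clock: 4.5
eef_pos: [0.5071, 0.0491, 0.0206]
tool_rot: [0.2, 0.98, 0.004, 0.001]
ft_force: [0.2, 0.2, 0.1]
grip_width: 0.0852
4.5 [0.5071 0.0491 0.0206] [0.2 0.2 0.1] [-0.03 -0.03  0.05] 0.0852
[[-0.92, 0.392, 0.003], [0.392, 0.92, 0.007], [-0.0, 0.008, -1.0]] [ 0.092  0.413 -0.266  0.888  0.007  0.495]
[ 0.00242811 -0.00161614  0.02059951]
```

```bash
python3 -m jog '[[[0.0024,-0.0016,0.008,0.4,0,0],[0,0,0,0,0,0],[0,0,0,0,0,0]]]' 0.048; python3 -m jog '[[[0,0,0.005,0,0,0]]]';  python3 -m jog '[[[0,0,0.004,0,0,0]]]'
```

```text
clock: 4.88
eef_pos: [0.5051, 0.0488, 0.0137]
tool_rot: [0.2, 0.98, 0.0, 0.001]
ft_force: [0.0, -0.4, -0.6]
grip_width: 0.0484
clock: 5.0
eef_pos: [0.506, 0.0489, 0.0095]
tool_rot: [0.2, 0.98, 0.001, 0.002]
ft_force: [-0.4, 0.0, 0.7]
grip_width: 0.048
clock: 5.12
eef_pos: [0.5062, 0.049, 0.0055]
tool_rot: [0.2, 0.98, 0.001, 0.003]
ft_force: [0.6, 0.6, -0.4]
grip_width: 0.0481
```

```bash
for i in 1 2; do :; done; python3 -m jog '[[[0.001,0,0.004,0,0.3,0]]]';  python3 -m jog '[[[0,0,0.004,0,0,0]]]'; python3 -m jog '[[[0,0,0.003,0,0,0]]]'
```

```text
clock: 5.25
eef_pos: [0.5053, 0.0495, 0.0014]
tool_rot: [0.2, 0.98, 0.002, 0.0]
ft_force: [0.1, -0.4, 0.2]
grip_width: 0.0481
clock: 5.38
eef_pos: [0.5053, 0.0494, -0.003]
tool_rot: [0.2, 0.98, 0.001, 0.0]
ft_force: [0.9, 0.0, -0.1]
grip_width: 0.048
clock: 5.5
eef_pos: [0.5052, 0.0494, -0.0064]
tool_rot: [0.2, 0.98, 0.001, -0.0]
ft_force: [0.6, -0.4, 0.2]
grip_width: 0.048
```

```bash
python3 -m jog '[[[0,0,0,0,0,0],[0,0,0,0,0,0],[0,0,0,0,0,0]]]' 0.01;  python3 - <<'E'
from h import *
st(); snap("wrist","w4",(200,150,460,400),3)
E
```

```text
clock: 5.88
eef_pos: [0.5049, 0.0492, -0.0065]
tool_rot: [0.2, 0.98, 0.001, -0.0]
ft_force: [0.3, -0.4, -0.1]
grip_width: 0.0348
5.875 [ 0.5049  0.0492 -0.0065] [ 0.3 -0.4 -0.1] [-0.03  0.    0.  ] 0.0348
[[-0.92, 0.392, -0.0], [0.392, 0.92, 0.003], [0.001, 0.002, -1.0]] [ 0.096  0.449 -0.296  0.826  0.002  0.498]
```

View pics/w4.png

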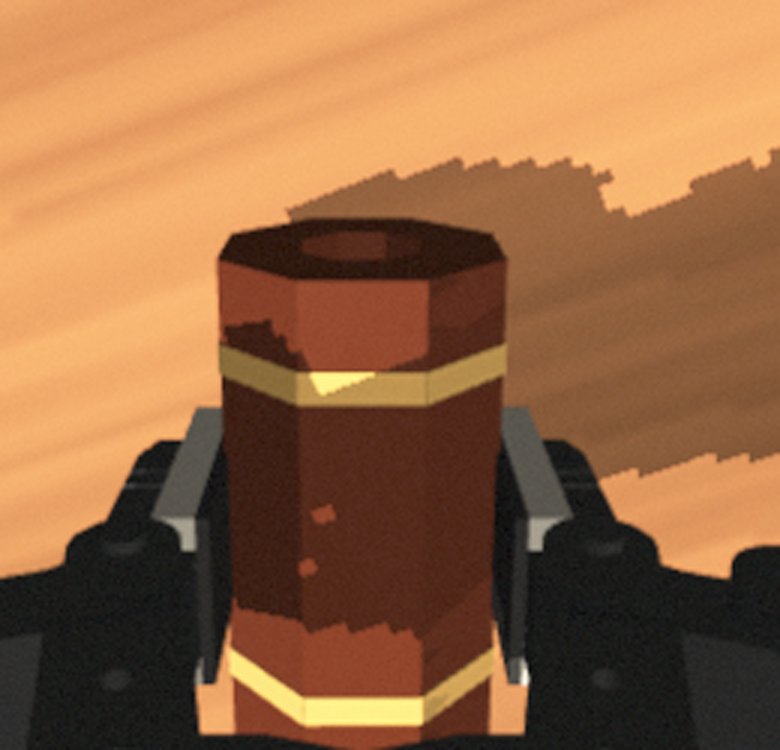

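```bash
python3 -m jog '[[[0,0,-0.04,0,0,0],[0,0,-0.04,0,0,0],[0,0,-0.03,0,0,0],[-0.008,-0.052,0,0,0,0],[-0.008,-0.052,0,0,0,0],[-0.008,-0.052,0,0,0,0],[-0.008,-0.052,0,0,0,0],[0,0,0,0,0,10.2],[0,0,0,0,0,10.2],[0,0,0,0,0,10.2],[0,0,0,0,0,10.2],[0,0,0,0,0,10.2]]]' ; python3 -m jog '[[[0,0,0,0,0,10.2],[0,0,0,0,0,10.2],[0,0,0,0,0,10.2],[0,0,0,0,0,10.2],[0,0,0,0,0,10.2],[0,0,0,0,0,10.2],[0,0,0,0,0,10.2],[0,0,0,0,0,10.2],[0,0,0,0,0,10.2],[0,0,0,0,0,0]]]'; python3 - <<'E'
from h import *
o=st(); T=R.from_quat(o["tool_rot"]);p=np.array(o["eef_pos"])
print("delta",T.inv().apply([.452,-.1565,.0515]-p), np.degrees(T.as_euler("zyx")))
# grip in tool at w4
T4=R.from_matrix([[-0.92,0.392,0],[0.392,0.92,0.003],[0.001,0.002,-1.0]]);p4=np.array([.5049,.0492,-.0065])
print(T4.inv().apply(px("w4",200+362/3,150+280/3,.052)-p4),T4.inv().apply(px("w4",200+364/3,150+698/3,.052)-p4))
E
```

```text
clock: 7.42
eef_pos: [0.451, -0.1617, 0.1059]
tool_rot: [0.613, 0.79, 0.001, -0.0]
ft_force: [1.0, 0.3, -1.5]
grip_width: 0.0351
clock: 8.68
eef_pos: [0.4489, -0.1607, 0.1044]
tool_rot: [0.997, 0.083, -0.001, -0.002]
ft_force: [0.0, -0.5, -0.6]
grip_width: 0.0345
8.675 [ 0.4489 -0.1607  0.1044] [ 0.  -0.5 -0.6] [ 0.01 -0.04  0.01] 0.0345
[[0.986, 0.165, -0.003], [0.165, -0.986, 0.004], [-0.002, -0.004, -1.0]] [-3.450e-01  2.680e-01 -2.290e-01  1.078e+00  2.000e-03  2.630e+00]
delta [ 0.00391042 -0.0034131   0.05289632] [-9.51764759e+00 -1.72010009e-01 -1.79798124e+02]
[ 0.03553918 -0.00044039 -0.05846258] [-0.02038207 -0.00016513 -0.05852277]
```

```bash
python3 -m jog '[[[0.0,-0.003,0.02,0,0,5.0],[0,0,0.02,0,0,0],[0,0,0.012,0,0,0],[0,0,0,0,0,0]]]' ; python3 - <<'E'
from h import *
o=st(); snap("wrist","w5")
E
```

```text
clock: 9.18
eef_pos: [0.4486, -0.1576, 0.0515]
tool_rot: [0.999, 0.043, -0.001, -0.002]
ft_force: [-0.4, 0.2, -0.9]
grip_width: 0.0345
9.175 [ 0.4486 -0.1576  0.0515] [-0.4  0.2 -0.9] [-0.01 -0.01  0.04] 0.0345
[[0.996, 0.086, -0.002], [0.086, -0.996, 0.003], [-0.001, -0.003, -1.0]] [-3.400e-01  3.220e-01 -3.100e-01  9.410e-01  2.000e-03  2.716e+00]
```

View pics/w5.png

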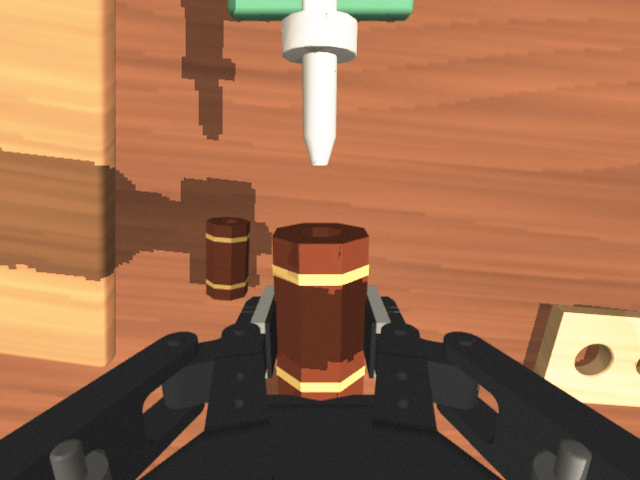

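```bash
python3 - <<'E'
from h import *
o=bot.get_obs(); T=R.from_quat(o["tool_rot"]);p=np.array(o["eef_pos"])
print(p)
f=lambda u,v,z:T.inv().apply(px("w5",u,v,z)-p).round(4)
print("tip",f(319,164,.092),"sh",f(319.5,58,.092),"collar ends",f(282,30,.092),f(357,30,.092),"tang w",f(303,100,.092),f(337,100,.092))
print("grip",f(321,248,.11),f(321,232,.092),f(320,388,.11),f(273,240,.0995),f(369,240,.0995))
c=px("w5",319.5,58,.092);print(c)
E
```

```text
[ 0.44916559 -0.15775829  0.05202745]
tip [ 0.0626  0.0004 -0.04  ] sh [ 0.0984  0.0006 -0.04  ] collar ends [ 0.107  -0.0122 -0.04  ] [ 0.107   0.0133 -0.0401] tang w [ 0.0849 -0.0053 -0.04  ] [ 0.0849  0.0068 -0.04  ]
grip [ 0.035   0.0011 -0.058 ] [ 0.0365  0.0011 -0.04  ] [-0.0217  0.0008 -0.058 ] [ 0.0351 -0.0169 -0.0474] [ 0.0352  0.0191 -0.0475]
[ 0.54728064 -0.14995238  0.092     ]
```

Tang, collar and grip are within 1 mm and 0.5° of aligned (tip (319,164), shoulder (319,58), hole (321,232)). Going in gently.

```bash
python3 -m jog '[[[0.015,-0.0003,0,0,0,0],[0.01,0,0,0,0,0],[0,0,0,0,0,0]]]'; python3 -m jog '[[[0.006,0,0,0,0,0],[0.006,0,0,0,0,0]]]'; python3 - <<'E'
from h import *
o=st(); T=R.from_quat(o["tool_rot"]);p=np.array(o["eef_pos"])
# shoulder in tool, should be y~0.001
print(T.inv().apply([.5473,-.1500,.0925]-p))
E
```

```text
clock: 9.6
eef_pos: [0.4782, -0.1558, 0.054]
tool_rot: [0.999, 0.044, 0.002, -0.001]
ft_force: [0.8, 0.0, -1.8]
grip_width: 0.0345
clock: 9.85
eef_pos: [0.4896, -0.1544, 0.0537]
tool_rot: [0.999, 0.044, 0.001, -0.001]
ft_force: [-0.2, 0.2, -2.9]
grip_width: 0.0349
9.85 [ 0.4896 -0.1544  0.0537] [-0.2  0.2 -2.9] [-0.    0.24  0.03] 0.0349
[[0.996, 0.087, 0.002], [0.087, -0.996, 0.002], [0.002, -0.002, -1.0]] [-3.070e-01  3.820e-01 -2.110e-01  9.760e-01  2.000e-03  2.747e+00]
[ 0.05792886  0.00061825 -0.03870179]
```

```bash
python3 -m jog '[[[0,0,0.0022,0,0,0],[0.006,0,0.000,0,0,0]]]'; python3 -m jog '[[[0.006,0.0003,0.0003,0,0,0],[0.005,0,0,0,0,0]]]'; python3 - <<'E'
from h import *
o=st(); T=R.from_quat(o["tool_rot"]);p=np.array(o["eef_pos"])
print(T.inv().apply([.5473,-.1500,.0925]-p))
E
```

```text
clock: 10.1
eef_pos: [0.4962, -0.1539, 0.0514]
tool_rot: [0.999, 0.044, 0.001, -0.001]
ft_force: [0.5, -0.2, -1.2]
grip_width: 0.0349
clock: 10.35
eef_pos: [0.5086, -0.1533, 0.0514]
tool_rot: [0.999, 0.044, 0.002, -0.001]
ft_force: [-0.6, 0.4, -1.4]
grip_width: 0.0349
10.35 [ 0.5086 -0.1533  0.0514] [-0.6  0.4 -1.4] [ 0.04  0.02 -0.  ] 0.0349
[[0.996, 0.087, 0.003], [0.087, -0.996, 0.002], [0.003, -0.001, -1.0]] [-2.94e-01  4.15e-01 -1.68e-01  9.86e-01  2.00e-03  2.76e+00]
[ 3.90121912e-02 -8.13104852e-06 -4.09478640e-02]
```

```bash
python3 -m jog '[[[0.002,-0.0008,0,0,0,0],[0.002,0,0,0,0,0]]]'; python3 -m jog '[[[0.002,0,0,0,0,0]]]'; python3 -m jog '[[[0.001,0,0,0,0,0]]]'
```

```text
clock: 10.6
eef_pos: [0.5101, -0.1527, 0.0512]
tool_rot: [0.999, 0.043, -0.001, -0.0]
ft_force: [-7.7, -0.7, 4.1]
grip_width: 0.0348
clock: 10.72
eef_pos: [0.5099, -0.1527, 0.051]
tool_rot: [0.999, 0.043, -0.003, 0.0]
ft_force: [-5.8, -1.0, 3.0]
grip_width: 0.0348
clock: 10.85
eef_pos: [0.5098, -0.1526, 0.051]
tool_rot: [0.999, 0.043, -0.004, -0.0]
ft_force: [-3.3, -0.5, 1.6]
grip_width: 0.0346
```

```bash
python3 - <<'E'
from h import *
o=st(); T=R.from_quat(o["tool_rot"]);p=np.array(o["eef_pos"])
print(T.inv().apply([.5473,-.1500,.0925]-p))
E
```

```text
10.85 [ 0.5098 -0.1526  0.051 ] [-3.3 -0.5  1.6] [-0.12  0.56 -0.01] 0.0346
[[0.996, 0.086, -0.008], [0.086, -0.996, -0.0], [-0.008, -0.0, -1.0]] [-0.289  0.425 -0.153  1.001 -0.003  2.767]
[ 0.03727526  0.00057478 -0.04185155]
```

```bash
python3 -m jog '[[[0.003,0,0.0,0,-0.4,0]]]'; python3 - <<'E'
from h import *
st(); snap("wrist","w6",(220,120,420,320),3)
E
```

```text
clock: 10.98
eef_pos: [0.5093, -0.1526, 0.0508]
tool_rot: [0.999, 0.042, -0.011, 0.0]
ft_force: [-13.4, -1.0, 10.1]
grip_width: 0.0353
10.975 [ 0.5093 -0.1526  0.0508] [-13.4  -1.   10.1] [-0.35  2.33  0.02] 0.0353
[[0.996, 0.085, -0.022], [0.085, -0.996, -0.001], [-0.022, -0.0, -1.0]] [-0.286  0.433 -0.139  1.019 -0.008  2.77 ]
```

View pics/w6.png

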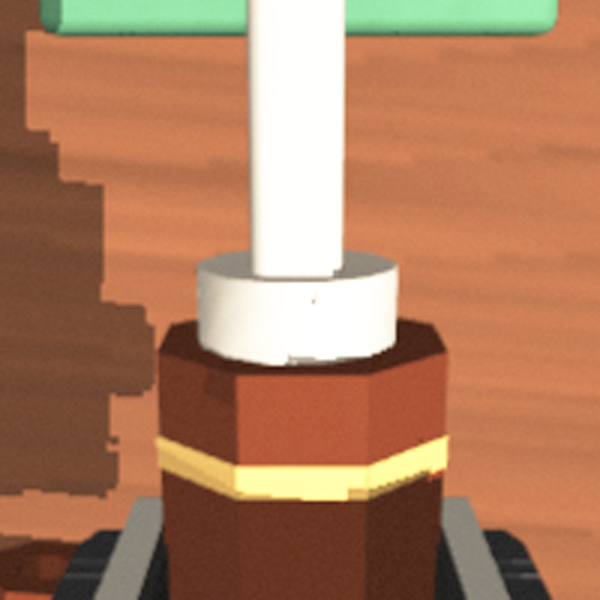

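Crop shows the collar sitting on the grip's face (seam near crop (295,360)), tool tipped 1.3°. I'll level it and give one more light push to be sure it is home, then draw off.

```bash
python3 -m jog '[[[0.0005,0,0,0,1.2,0],[0.0025,0,0,0,0.2,0]]]'; python3 -m jog '[[[0.0015,0,0,0,0.3,0]]]'; python3 - <<'E'
from h import *
o=st(); T=R.from_quat(o["tool_rot"]);p=np.array(o["eef_pos"])
print(T.inv().apply([.5473,-.1500,.0925]-p))
E
```

```text
clock: 11.28
eef_pos: [0.5101, -0.1522, 0.0502]
tool_rot: [0.999, 0.042, -0.001, -0.0]
ft_force: [-10.5, -1.6, 6.6]
grip_width: 0.0349
clock: 11.4
eef_pos: [0.5102, -0.1522, 0.0501]
tool_rot: [0.999, 0.042, 0.0, -0.001]
ft_force: [-5.2, -1.0, 2.2]
grip_width: 0.035
11.4 [ 0.5102 -0.1522  0.0501] [-5.2 -1.   2.2] [-0.23  0.99 -0.02] 0.035
[[0.996, 0.084, 0.001], [0.084, -0.996, 0.001], [0.001, -0.001, -1.0]] [-2.910e-01  4.200e-01 -1.630e-01  9.870e-01  1.000e-03  2.767e+00]
[ 0.03722566  0.00090357 -0.04234481]
```

```bash
python3 -m jog '[[[-0.008,0,-0.0008,0,0,0],[-0.010,0,0,0,0,0]]]'; python3 -m jog '[[[-0.012,0,0,0,0,0]]]'
```

```text
clock: 11.65
eef_pos: [0.4937, -0.1536, 0.0512]
tool_rot: [0.999, 0.042, 0.002, -0.001]
ft_force: [0.9, -0.7, -0.9]
grip_width: 0.0347
clock: 11.78
eef_pos: [0.4815, -0.1546, 0.0513]
tool_rot: [0.999, 0.043, 0.003, -0.0]
ft_force: [0.1, -0.6, -1.8]
grip_width: 0.035
```

```bash
python3 -m jog '[[[-0.015,0,0,0,0,0],[-0.03,0,0,0,0,0],[-0.02,0,0,0,0,0],[0,0,-0.06,0,0,0],[0,0,-0.06,0,0,0],[0,0,-0.06,0,0,0],[0.03,0,-0.05,0,0,0],[0.03,0,-0.03,0,0,0]]]'; python3 -m jog '[[[0,0,0,0,10.2,0],[0,0,0,0,10.2,0],[0,0,0,0,10.2,0],[0,0,0,0,10.2,0],[0,0,0,0,10.2,0],[0,0,0,0,10.2,0],[0,0,0,0,10.2,0],[0,0,0,0,10.2,0],[0,0,0,0,8,0],[0,0,0,0,0,0]]]'; python3 -c "
from h import *
st()"
```

```text
clock: 12.78
eef_pos: [0.4639, -0.154, 0.3152]
tool_rot: [0.999, 0.041, -0.0, -0.003]
ft_force: [0.9, -0.1, -0.2]
grip_width: 0.0349
clock: 14.02
eef_pos: [0.4847, -0.177, 0.3278]
tool_rot: [0.769, 0.03, 0.638, -0.031]
ft_force: [-0.1, 0.1, -1.9]
grip_width: 0.0346
14.025 [ 0.4847 -0.177   0.3278] [-0.1  0.1 -1.9] [-0.1   1.26 -0.01] 0.0346
[[0.184, 0.086, 0.979], [0.006, -0.996, 0.086], [0.983, -0.01, -0.183]] [-0.907 -0.161 -1.08  -0.589  0.969  2.876]
```

```bash
python3 -m jog '[[[0,0.0,0.04,0,0,0],[0,0,0.04,0,0,0],[0,0,0.03,0,3.5,0],[0,0,0,0,3.5,0],[0,0,0,0,3.5,0],[0,0,0,0,0,0]]]'; python3 -c "
from h import *
st()"
```

```text
clock: 14.78
eef_pos: [0.5987, -0.1687, 0.3079]
tool_rot: [0.71, 0.028, 0.703, -0.032]
ft_force: [0.1, 1.0, -2.3]
grip_width: 0.0347
14.775 [ 0.5987 -0.1687  0.3079] [ 0.1  1.  -2.3] [-0.12  1.22 -0.02] 0.0347
[[0.01, 0.084, 0.996], [-0.005, -0.996, 0.084], [1.0, -0.006, -0.01]] [-0.631  0.371 -1.085 -1.443  0.715  3.139]
```

```bash
python3 -m jog '[[[0,0,0.02,-8,0.5,0],[0,0,0.0,-8,0,0],[0,0,0,0,0,0]]]'; python3 -c "
from h import *
st(); snap('wrist','w7'); snap('scene','s2')
im=np.load('pics/w7.npz')['pixels'][:,:,::-1]; s=np.load('pics/s2.npz')['pixels'][:,:,::-1]
cv2.imwrite('pics/c7.png',np.hstack([im[100:400,170:470],cv2.resize(s[60:260,150:400],(500,400))[:300]]))"
```

```text
clock: 15.15
eef_pos: [0.6356, -0.1768, 0.3144]
tool_rot: [0.71, -0.068, 0.698, 0.068]
ft_force: [0.2, 1.0, -0.3]
grip_width: 0.035
15.15 [ 0.6356 -0.1768  0.3144] [ 0.2  1.  -0.3] [0.25 1.16 0.05] 0.035
[[0.016, -0.191, 0.981], [-0.002, -0.982, -0.191], [1.0, 0.002, -0.016]] [-0.35   0.333 -1.083 -1.399  0.157  3.137]
```

View pics/c7.png

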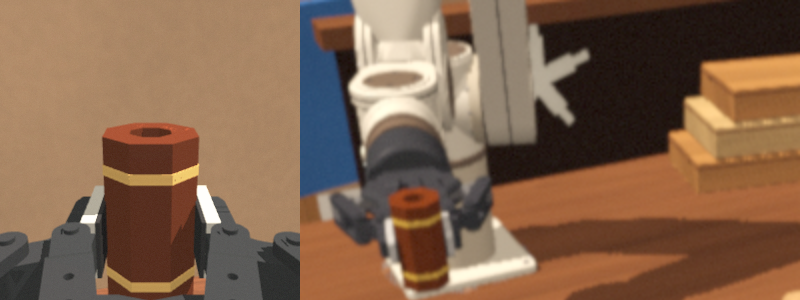

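```bash
python3 -m jog '[[[0,0,0.01,0,0.9,0],[0,0,0,0,0,0],[0,0,0,0,0,0]]]'; python3 -c "
from h import *
st(); snap('top','t2',(360,165,440,265),6); snap('wrist','w8')
bl=[np.load(f'pics/{k}.npz')['pixels'].astype(int) for k in('t1','t2')]
d=np.abs(bl[0]-bl[1]).sum(2)>120
for n,(x0,y0,x1,y1) in dict(jar=(205,240,240,270),knife=(265,192,318,220),bundle=(105,165,172,235),gauge=(455,284,515,318),cutter=(362,135,465,225)).items(): print(n,d[y0:y1,x0:x1].sum())
"
```

```text
clock: 15.62
eef_pos: [0.6443, -0.1847, 0.3146]
tool_rot: [0.703, -0.069, 0.704, 0.071]
ft_force: [-0.0, 0.9, -0.7]
grip_width: 0.0348
15.625 [ 0.6443 -0.1847  0.3146] [-0.   0.9 -0.7] [ 0.23  1.2  -0.  ] 0.0348
[[-0.0, -0.197, 0.98], [0.002, -0.98, -0.197], [1.0, 0.002, 0.001]] [-0.357  0.369 -1.063 -1.433  0.159  3.14 ]
jar 0
knife 272
bundle 0
gauge 0
cutter 1275
```

View pics/t2.png

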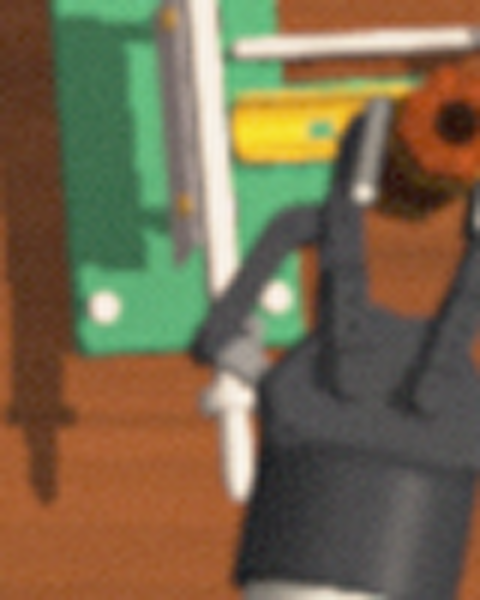

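```bash
python3 -c "
from h import *
print(bot.get_obs()['joint_pos'])
for k in('t1','t2'):
    im=np.load(f'pics/{k}.npz')['pixels'][185:225,260:325].astype(int)
    m=im.min(2)>(im.max(2)-45); m&=im.max(2)>90; y,x=np.nonzero(m); print(k,m.sum(),x.min(),x.max(),y.min(),y.max(),x.mean(),y.mean(),im[m].mean(0))
"
```

```text
[-0.35664559  0.3691712  -1.06335363 -1.43335601  0.15831182  3.13992162]
t1 892 7 56 9 33 31.83744394618834 20.86322869955157 [244.97197309 239.87331839 230.39237668]
t2 873 7 56 9 33 31.814432989690722 20.97709049255441 [226.75257732 217.69530355 206.13745704]
```

```bash
python3 -m jog '[[[0,0,0,0,0,-0.6],[0,0,0,0,0,0]]]'; python3 -c "
from h import *
st(); bot.job_done()"
```

```text
clock: 15.98
eef_pos: [0.644, -0.1848, 0.314]
tool_rot: [0.704, -0.066, 0.703, 0.075]
ft_force: [-0.2, 0.8, -1.0]
grip_width: 0.0349
15.975 [ 0.644  -0.1848  0.314 ] [-0.2  0.8 -1. ] [ 0.23  1.12 -0.03] 0.0349
[[0.003, -0.197, 0.98], [0.013, -0.98, -0.198], [1.0, 0.013, -0.0]] [-0.357  0.37  -1.064 -1.433  0.159  3.129]
the job is handed in; nothing more can be done
```

I handed the job in at 16.0 s. The arm is holding the grip with its hole facing up, within about 1° by the tool pose, and its lower end is about 28 cm above the bench.

- **Fit:** I slid the grip onto the tang until it stopped against the shoulder, with about 5–13 N along the tang. The wrist picture showed the collar sitting on the grip's face. My earlier estimate of the shoulder position had left about 1.7 mm still to go, which is within the 2 mm calibration error. I then drew the grip off again.
- **Finding the hole:** I did not try the solid end. The wrist camera showed the hole before I picked the grip up, and it went onto the tang first time.
- **First grasp missed:** The fingers closed on the grip's upper bevels and slipped off. In the pictures the fingertips sit about 25 mm behind the reported TCP, so I went lower and the second grasp held.
- **Lever:** The last top view shows it down. Midway through the insertion the wrist read about 3 N vertically, so I was briefly pushing the tang up with up to 3 N, around the force that lifts it. I lowered the grip 2 mm at once, but I have no picture from that moment.
- **Other items:** The jar, bundle and ring gauge showed no change in the last top view. The knife is in the same place, only shaded.
- **Last joint:** It came very close to its limit, at 3.1399 of 3.14 rad. I backed it off to 3.129 before handing in.
- **Pictures:** I viewed 11, one over the budget.

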